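# Hold-down bar and hasp on a jeweller's stamping jig

## Task

Get the stamping jig ready: gently lay the steel hold-down bar, orange grip upwards, down into the notches of both uprights so that it spans the brass blank with its ends sticking out evenly, and then swing the brass hasp right over and fully down across the bar. The hasp may be in the way at first; if so, swing it clear. Do not drop the bar, and leave the blank and the other tools where they lie.

Things in the scene. Friction and masses are not known exactly. Their poses are not given: they have to be found in the camera images.
- jig: Stamping jig, fixed: wooden base 130 x 230 x 15 mm. Origin: centre of its underside, on the bench; x across, y along it from upright to upright, z up. Dark anvil 100 x 86 mm in the middle, top at z = 40 mm, blank on it. Aluminium uprights at y = +80 and -80 mm, 64 mm in x, 24 in y, top z = 61 mm, notched at x = 0 for the bar, which runs along y. Hasp on the y = -80 mm upright.
- notch_a (a point): Middle of the notch floor of the upright without hasp (jig x = 0, y = +80, z = 46 mm). Notch open at the top, running along jig y, 24 mm long, 27 mm wide at the floor, flared to about 40 mm at the top; bar's underside rests on the floor.
- notch_b (a point): The same for the upright with the hasp (jig x = 0, y = -80, z = 46 mm). A wire staple stands on this upright at jig x = +26 mm, 75 mm above the bench; it comes up through the slot of the closed hasp.
- bar: Hold-down bar, loose on the grey pad: flat steel bar 200 x 22 x 10 mm, long along its own x, with an upright orange grip on the middle of its top, 50 mm along x, 14 mm across (y), from z = 10 to 34 mm. Origin: centre of its underside; z up. About 0.3 kg.
- hasp (a joint): Angle of the hasp, rad: 0 = fully down, level across the notch of the -y upright; grows as it swings up and back; 1.57 = straight up; 2.0 = leaning back at its stop. Stiff: stays where it is left. A slotted brass strap 27 mm wide, 5 mm thick, with a red cross handle at its free end. Below about 1.5 it is in the way of a bar coming down from above.
- hasp_hinge (a point): Middle of the hasp's hinge line, which runs along jig y (jig x = -37, y = -80, z = 64 mm).
- hasp_grip (a point): Centre of the hasp's red cross handle: a round rod, 13 mm thick, 44 mm long, parallel to the hinge line (jig y), 89 mm from the hinge. It can be pinched across its two ends from above; it then turns between the fingers as the hasp swings. It is at jig x = +52, z = 64 mm when the hasp is fully down.
- blank: Brass blank, loose on the jig's anvil under the place of the bar: flat plate 90 x 30 x 4 mm, long along its own x. Origin: centre of its underside. Its top is 2 mm below the laid bar.
- pad: Grey pad, fixed to the bench, 220 x 210 x 3 mm, on which bar, file, punch cup and steel block lie. Origin: centre of its underside.
- file: Bystander: flat file 200 x 22 x 18 mm, long along its own x, wooden handle. Origin: underside, middle.
- cup: Bystander: orange square cup of steel punches, 44 x 44 mm, 72 mm high. Origin: centre of its underside.
- block: Bystander: steel block 60 x 44 x 22 mm. Origin: centre of its underside.
- clamp: Bystander: wooden ring clamp lying on the bench, 145 x 30 x 25 mm, long along its own x. Origin: underside, middle.
- bottle: Bystander: green bottle standing behind the jig, 48 mm across, 130 mm high. Origin: centre of its underside.
- punch: Bystander: steel punch lying in front of the jig, 110 x 12 x 12 mm, long along its own x. Origin: underside, near its middle.
- jar: Bystander: amber jar, 54 mm across, 85 mm high. Origin: centre of its underside.
Mind the look-alikes: they are no part of the job. What is meant by the bar is not pink, and is the smaller of those in its own colour.

How it is judged (in metres and radians):
On the way, in this order (a step that is already met when the one before it is completed fails the run):
1. the bar lies in the notches of both uprights, centred, with the hasp still clear of it (z of bar in the frame of jig between 0.043 and 0.049 m and x of bar in the frame of jig between -0.006 and 0.006 m and y of bar in the frame of jig between -0.012 and 0.012 m and angle between the x axis of bar and the y axis of jig, either way round below 0.07 rad and angle between bar's own z axis and vertical below 0.04 rad and value of joint hasp above 0.4 rad), for 0.2 s.
2. the hasp is fully down across the laid bar (z of bar in the frame of jig between 0.043 and 0.049 m and x of bar in the frame of jig between -0.006 and 0.006 m and y of bar in the frame of jig between -0.012 and 0.012 m and angle between the x axis of bar and the y axis of jig, either way round below 0.07 rad and angle between bar's own z axis and vertical below 0.04 rad and value of joint hasp below 0.12 rad), for 0.2 s.
At the end, for the whole second after the job is handed in: Bar released, at rest, grip up, on both notch floors (underside at jig z 43 to 49 mm, tilt under 0.04 rad, within 6 mm and 0.07 rad of the notch line), centred along the jig to 12 mm; hasp down within 0.12 rad; blank within 15 mm of where it was (all of step 2 and linear speed of bar below 0.02 m/s and angular speed of bar below 0.1 rad/s and distance of blank from where it was at the start of the episode below 0.015 m); the robot touches nothing.
It fails at once if the bar is dropped or flung onto the jig (faster than 0.45 m/s within 30 mm of its place) (horizontal distance between bar and jig below 0.08 m and z of bar in the frame of jig below 0.076 m and linear speed of bar above 0.45 m/s).
It fails at once if the brass blank is shifted by more than 15 mm (distance of blank from where it was at the start of the episode above 0.015 m).
It fails at once if another tool is shifted by more than 30 mm or tipped over (distance of any of file, cup, block, clamp, jar, bottle, punch from where it was at the start of the episode above 0.03 m or angle between any of cup, jar, bottle's own z axis and vertical above 0.5 rad).
It also fails if it takes over 72 s, if anything falls off the work surface, if the arm or the gripper's body presses on something with over 40 N, if the wrist force passes 120 N, or if a joint passes its speed limit or range.

## Robot

A 7-joint arm with a two-finger parallel gripper is mounted at the origin on the work surface. World frame = base frame: x ahead of the robot, y to its left, z up, the work surface at z = 0. Lengths are in m, angles in degrees, forces in N, time in s.
With the tool pointing down it reaches from about 0.425 to 0.875 m from the base axis. Payload 4.7 kg.
Tool frame: the origin (TCP) lies at the centre of the arm's flange, where the gripper is bolted on; the fingertips stand 173 mm ahead of it and the grasp point (between the pads) lies 155 mm ahead of it; z points along the fingers, y is the line along which they close (so a half turn about z gives the same grasp; the last joint's range is limited). The gripper opens to 85 mm and grips with 20 to 120 N. Pads are 22 mm wide; open, the fingers measure 114 mm over their backs; the gripper's body (76 mm by 85 mm) begins 54 mm behind the grasp point. The pads swing forward as they close: fully open they stand 13 mm farther back than shut.
Start: joints at [77.813, 18.392, -4.016, 83.108, 1.295, 78.541, -3.26], TCP at [0.146, -0.633, 0.405] pointing down, gripper open.
Joint ranges: [-163.93, 163.93], [-17.29, 119.83], [-79.2, 71.16], [3.27, 140.29], [-89.18, 269.18], [5.43, 117.66], [-154.24, 154.24]. Speed limits (degrees/s): [147.25, 147.25, 180, 180, 180, 180, 180].

## Interface

Orientations are given as [roll, pitch, yaw] about the fixed x, y, z axes, in that order (R = Rz(yaw) Ry(pitch) Rx(roll)).
In Python, from rig import read_state, vision, arm gives the robot as it stands.
- The arm moves only by the tool servo_tool, never from a script. Its argument "deltas" is a list of rows, each a list of 3 entries, a list of its own where there are three numbers: the shift along the tool's x, y, z as a fraction of full scale, then the turn, a rotation vector about the tool's x, y, z as a fraction of full scale, then the closure, from 0 (fully open) to 1 (shut). A call has 1 to 12 rows; each row is the pose to reach, as a shift and turn from the pose commanded when the call began, along the tool's axes at that moment; what a row does not reach only later rows make up. Full scale, the value 1, is 30 cm for a shift and 0.5 rad for a turn. A row lasts 1/8 s, in which the tool goes at most 62.5 mm and 10.7 degrees, less where a joint would pass 70% of its speed; a pose out of reach is approached as far as the arm can. A call with a number of a shift or a turn outside -1 to 1 is refused whole. A call with a gripper value outside its range is refused whole. The fingers move at their own pace and stop on an object; the grip force is fixed at half the most. Time passes only in rows, so rows that repeat a pose let the fingers close. It gives the time, the measured TCP pose, the force, the opening and the grip force at its end, in the units of the state.
- read_state(): the state, without advancing time (a new reading comes with each control period).
- vision.grab_frame(name): name is "scene" or "side" or "wrist"; returns a dict with "image" (480x640x3 uint8, red, green, blue), "fov_y" (degrees; the focal length in pixels is half the picture's height over the tangent of half this angle, whatever the lens; pixels are square), "cx", "cy" (the principal point, pixels), "T" (4x4, takes a point from camera to world coordinates). Camera axes: x right, y up, looking along -z (the intrinsics and any distortion apply to the point x, -y, -z); pixel columns grow to the right and rows downward; lengths in m; the calibration is good to about 2 mm. A picture is of the moment at which its call begins. There is no depth.
- arm.close_job(): hands the job in; it is judged then, once.
The state is a dict: "time": time; "joint_positions": joint angles; "joint_velocities": joint speeds; "joint_efforts": joint torques, N m; "tool_pos": TCP position; "ee_rot": TCP orientation; "ft_force": force on the tool from outside, world axes, zero at the start; "torque": the same for the moment, N m; "finger_gap": finger opening in m; "grasp_force": force on a finger pad.
Only numpy, scipy, OpenCV 4.12 (cv2) and the standard library are available. Lean on these libraries where they do the work, as an engineer would, in place of code of your own. Each camera call takes 0.05 s, during which the arm holds its last target. There are 200 camera calls.

## Working session

There is one attempt and no reset: what is moved stays moved. The work goes in short steps, Python scripts to look and compute and a tool call to move; the robot and the scene stay as the last step left them, time stands still between calls to the robot, and variables do not carry over. Pictures are saved under pics/ and viewed, at most 11 in all, crops included, and the job is handed in when it is done.

Besides the shell and the picture viewer there is one more tool, called after "Emit:" in YAML: its name, and indented under it one key for each argument. servo_tool: Moves the arm, as the interface text tells. Its arguments: {"type":"object","properties":{"deltas":{"type":"array"}},"required":["deltas"]}

```bash
mkdir -p pics; python3 - <<'E'
from rig import read_state, vision, arm
import cv2, pickle
s=read_state(); print({k:s[k] for k in('time','tool_pos','ee_rot','finger_gap')})
for n in('scene','side','wrist'):
    f=vision.grab_frame(n); pickle.dump(f,open(f'{n}0.pkl','wb'))
    cv2.imwrite(f'pics/{n}0.png',f['image'][:,:,::-1]); print(n,f['fov_y'],f['cx'],f['cy'],f['T'].round(3).tolist() if hasattr(f['T'],'round') else f['T'],[k for k in f])
E
```

```text
{'time': 0.0, 'tool_pos': array([ 0.14609005, -0.63315629,  0.40360618]), 'ee_rot': array([-1.79888789e+02,  4.91034357e-03,  1.29979176e+01]), 'finger_gap': 0.08531916788603497}
scene 49.065620988037715 315.89521031638714 234.67947297100346 [[0.813, -0.405, 0.418, 0.87], [0.582, 0.554, -0.595, -0.592], [0.009, 0.727, 0.687, 0.771], [0.0, 0.0, 0.0, 1.0]] ['image', 'fov_y', 'cx', 'cy', 'T']
side 50.4283383043646 317.7333228873748 237.87900113159836 [[0.997, 0.037, -0.06, 0.396], [-0.071, 0.607, -0.791, -0.902], [0.007, 0.794, 0.608, 0.735], [0.0, 0.0, 0.0, 1.0]] ['image', 'fov_y', 'cx', 'cy', 'T']
wrist 59.885435279275605 319.6541836706047 239.1709551853422 [[0.225, 0.936, 0.271, 0.215], [-0.974, 0.217, 0.061, -0.618], [-0.002, -0.278, 0.961, 0.373], [0.0, 0.0, 0.0, 1.0]] ['image', 'fov_y', 'cx', 'cy', 'T']
```

View pics/scene0.png

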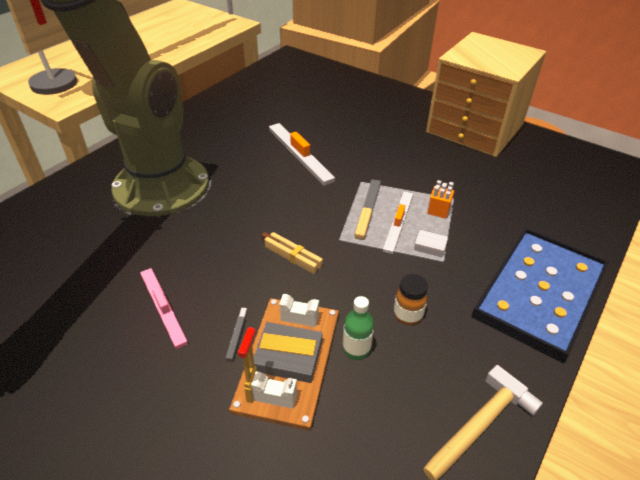

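View pics/side0.png

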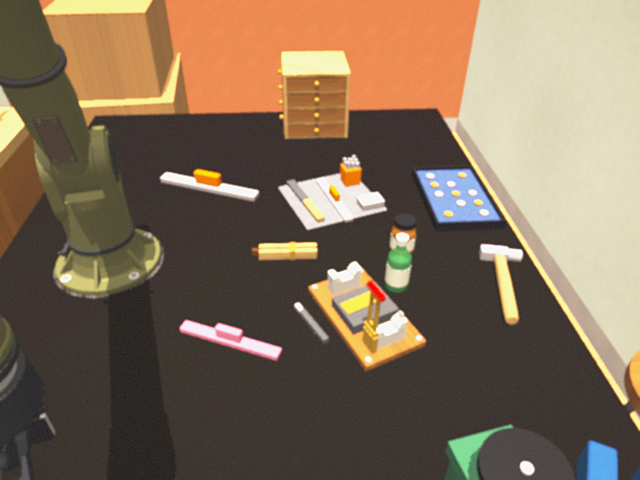

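Scene view: three bar-like things are in sight.
- Steel bar with orange grip on the grey pad, at (399,220).
- Larger steel bar with orange grip, off the pad, at (300,152).
- Pink bar at (163,306).

The one on the pad fits: it isn't pink and it's the smaller of the two steel ones. The jig is at (288,360), with the hasp on the near upright and its red handle at (248,342). I'll confirm with an enlarged crop.

```bash
cat > h.py <<'E'
import numpy as np, cv2, pickle
def ray(f,u,v):
    F=240/np.tan(np.radians(f['fov_y']/2)); T=np.array(f['T'])
    d=T[:3,:3]@np.array([(u-f['cx'])/F,-(v-f['cy'])/F,-1]); return T[:3,3],d
def onz(f,u,v,z):
    o,d=ray(f,u,v); return o+d*(z-o[2])/d[2]
def proj(f,P):
    F=240/np.tan(np.radians(f['fov_y']/2)); T=np.array(f['T'])
    p=(np.atleast_2d(P)-T[:3,3])@T[:3,:3]; return np.c_[f['cx']+F*p[:,0]/-p[:,2], f['cy']-F*p[:,1]/-p[:,2]]
def tri(fs,uvs):
    A=np.zeros((3,3));b=np.zeros(3)
    for f,(u,v) in zip(fs,uvs):
        o,d=ray(f,u,v); d=d/np.linalg.norm(d); M=np.eye(3)-np.outer(d,d); A+=M;b+=M@o
    return np.linalg.solve(A,b)
def Rz(a): c,s=np.cos(a),np.sin(a); return np.array([[c,-s,0],[s,c,0],[0,0,1]])
E
python3 - <<'E'
from h import *
a=pickle.load(open('scene0.pkl','rb'));b=pickle.load(open('side0.pkl','rb'))
def crop(f,x,y,w,h,W,H): return cv2.resize(f['image'][y:y+h,x:x+w,::-1],(W,H),interpolation=cv2.INTER_CUBIC)
# tiles 400x300
t=[crop(a,335,170,132,99,400,300),crop(a,220,285,180,135,400,300),crop(b,270,145,132,99,400,300),crop(b,290,240,180,135,400,300)]
cv2.imwrite('pics/c1.png',np.vstack([np.hstack(t[:2]),np.hstack(t[2:])]))
E
```

```text
(no output)
```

View pics/c1.png

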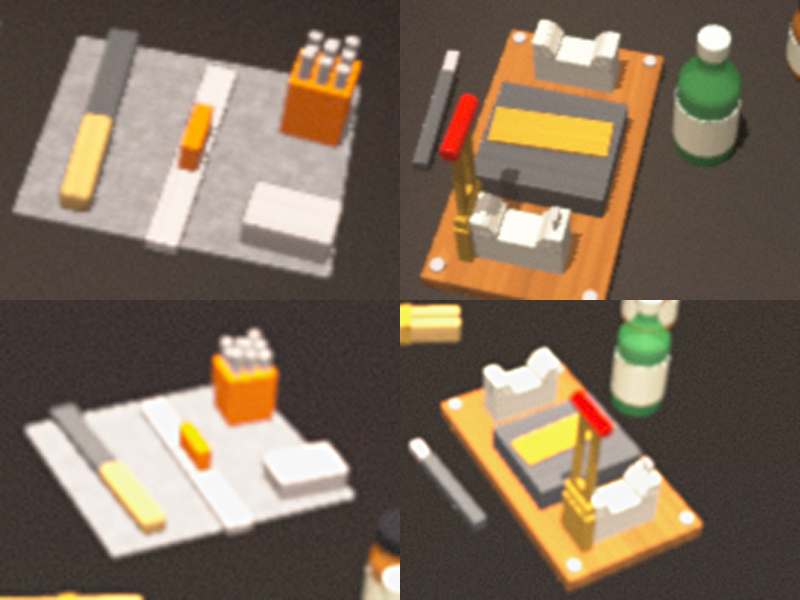

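```bash
cat > m.py <<'E'
from h import *
from scipy.optimize import least_squares
a=pickle.load(open('scene0.pkl','rb'));b=pickle.load(open('side0.pkl','rb'))
s2=lambda x,y:(220+x/2.2222,285+y/2.2222); s4=lambda x,y:(290+x/2.2222,240+y/2.2222)
s1=lambda x,y:(335+x/3.0303,170+y/3.0303); s3=lambda x,y:(270+x/3.0303,145+y/3.0303)
obs=[(a,s2(118,37),(-1,1)),(a,s2(250,61),(1,1)),(a,s2(37,265),(-1,-1)),(a,s2(190,296),(1,-1)),
(b,s4(55,105),(-1,1)),(b,s4(286,218),(1,-1)),(b,s4(174,265),(-1,-1)),(a,s2(59,128),'h'),(b,s4(191,114),'h')]
def res(p):
    x,y,w,sx,sy,th=p;r=[]
    for f,uv,k in obs:
        q=[-.037+.089*np.cos(th),-.08,.064+.089*np.sin(th)] if k=='h' else [k[0]*sx,k[1]*sy,.016]
        r.append(proj(f,Rz(w)@q+[x,y,0])[0]-uv)
    return np.ravel(r)
c=onz(a,288,350,.03)
best=min((least_squares(res,[c[0],c[1],w,.055,.105,1.6]) for w in np.arange(-3,3.2,.5)),key=lambda s:s.cost)
print('jig',best.x.round(4),best.fun.round(1).tolist())
e=[(s1(222,70),s1(163,243)),(s3(158,105),s3(235,226))]
for f,(p,q) in zip((a,b),e):
    P=onz(f,*p,.013);Q=onz(f,*q,.013);print('bar',P.round(4),Q.round(4),'mid',((P+Q)/2).round(4),np.linalg.norm(P-Q).round(4),np.degrees(np.arctan2(*(P-Q)[1::-1])))
g=tri((a,b),(s1(200,121),s3(195,145)));print('grip top-ish',g)
E
python3 m.py; python3 - <<'E'
from rig import read_state
s=read_state();print(s['time'],s['joint_positions'])
E
```

```text
jig [ 0.5426 -0.2057  0.4031  0.0553  0.1045  1.553 ] [-0.4, 0.3, -0.8, 0.1, -0.8, -0.3, -0.5, 0.5, 0.6, -0.7, 1.1, -1.0, 0.5, -0.7, -0.9, -0.8, 0.9, -1.3]
bar [0.4986 0.3029 0.013 ] [0.5551 0.1149 0.013 ] mid [0.5268 0.2089 0.013 ] 0.1963 106.72271643557147
bar [0.4981 0.2971 0.013 ] [0.5455 0.1055 0.013 ] mid [0.5218 0.2013 0.013 ] 0.1974 103.89295407169304
grip top-ish [0.5221137  0.22354754 0.02193033]
0.15 [77.81202775 18.42786596 -4.01613844 83.15812595  1.29489742 78.54039626
 -3.26217933]
```

The crop confirms the bar: steel with an orange grip, on the pad, grip at scene (401,211). The jig is at (0.543,-0.206), yaw 23.1°. The hasp is at about 1.55 rad, which is marginal, so I'll push it further back first with closed fingers.

```bash
cat >> h.py <<'E'
from scipy.spatial.transform import Rotation as Ro
J=np.array([.5426,-.2057,0.]); W=.4031
def jp(x,y,z): return Rz(W)@[x,y,z]+J
def go(P,yaw,p=None,rot=None):
    from rig import read_state
    s=read_state(); p=s['tool_pos'] if p is None else p; rot=s['ee_rot'] if rot is None else rot
    R=Ro.from_euler('xyz',rot,degrees=True); G=Ro.from_euler('xyz',[180,0,yaw],degrees=True)
    print('t',round(s['time'],2),'shift',(R.inv().apply(np.array(P)-p)/.3).round(3),'turn',((R.inv()*G).as_rotvec()/.5).round(3)); return np.array(P),[180,0,yaw]
E
python3 - <<'E'
from h import *
q=go(jp(.012,-.08,.37),23.1)
q=go(jp(.012,-.08,.303),23.1,*q)
go(jp(-.046,-.08,.303),23.1,*q)
E
```

```text
t 0.15 shift [ 1.694 -0.836  0.114] turn [-0.003 -0.    -0.353]
t 0.15 shift [ 0.    -0.     0.223] turn [0. 0. 0.]
t 0.15 shift [-0.193 -0.    -0.   ] turn [0. 0. 0.]
```

Emit:
servo_tool:
  deltas:
    - [[0.2,-0.1,0],[0,0,0],1]
    - [[0.4,-0.2,0.02],[0,0,-0.1],1]
    - [[0.6,-0.3,0.03],[0,0,-0.2],1]
    - [[0.8,-0.4,0.05],[0,0,-0.35],1]
    - [[0.9,-0.43,0.05],[0,0,-0.35],1]
    - [[0.9,-0.43,0.05],[0,0,-0.35],1]

```text
time: 0.9
tool_pos: [0.3847, -0.4428, 0.3895]
ee_rot: [-179.9, -0.1, 23.6]
ft_force: [-0.0, 0.3, -0.1]
finger_gap: 0.0003
grasp_force: 0.0
```

```bash
python3 -c "
from h import *
q=go(jp(.012,-.08,.37),23.1)"
```

```text
t 0.9 shift [ 0.836 -0.247  0.067] turn [-0.002 -0.005  0.016]
```

Emit:
servo_tool:
  deltas:
    - [[0.2,-0.06,0.02],[0,0,0],1]
    - [[0.4,-0.12,0.03],[0,0,0],1]
    - [[0.6,-0.18,0.05],[0,0,0],1]
    - [[0.8,-0.24,0.06],[0,0,0.01],1]
    - [[0.836,-0.247,0.067],[0,0,0.016],1]
    - [[0.836,-0.247,0.067],[0,0,0.016],1]
    - [[0.836,-0.247,0.067],[0,0,0.016],1]

```text
time: 1.78
tool_pos: [0.5806, -0.2833, 0.3695]
ee_rot: [180.0, 0.1, 22.4]
ft_force: [-0.6, 0.3, -0.1]
finger_gap: 0.0005
grasp_force: 0.0
```

```bash
python3 - <<'E'
from h import *
q=go(jp(.012,-.08,.303),23.1)
from rig import vision
f=vision.grab_frame('wrist');cv2.imwrite('pics/w1.png',f['image'][:,:,::-1]);pickle.dump(f,open('w1.pkl','wb'))
E
```

```text
t 1.77 shift [ 0.025 -0.021  0.221] turn [ 0.002  0.004 -0.026]
```

View pics/w1.png

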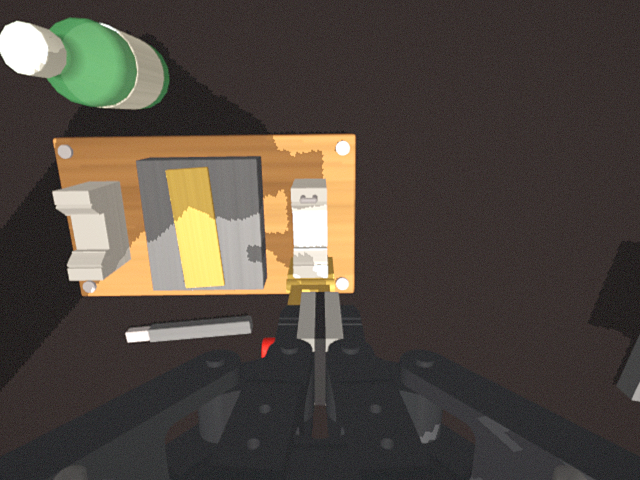

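The wrist view shows the jig clear, with base screws at (65,152), (343,148), (89,287) and (342,284), and the red handle at (267,347) behind the fingers. I'll refine the jig pose from these.

```bash
cat > m2.py <<'E'
from m import *
w=pickle.load(open('w1.pkl','rb'))
s=[((65,152),(1,1)),((343,148),(1,-1)),((89,287),(-1,1)),((342,284),(-1,-1))]
P=[onz(w,*uv,.016) for uv,_ in s]; print(np.mean(P,0).round(4),[p.round(4).tolist() for p in P])
obs+=[(w,uv,k) for uv,k in s]
r=least_squares(res,best.x,loss='soft_l1');print(r.x.round(4),r.fun.round(1).tolist())
for k,(x,y) in {'blank':(195,227),'staple':(309,199)}.items(): print(k,(Rz(-r.x[2])@(onz(w,x,y,.044 if k=='blank' else .07)-[r.x[0],r.x[1],0])).round(4))
E
python3 m2.py
```

```text
jig [ 0.5426 -0.2057  0.4031  0.0553  0.1045  1.553 ] [-0.4, 0.3, -0.8, 0.1, -0.8, -0.3, -0.5, 0.5, 0.6, -0.7, 1.1, -1.0, 0.5, -0.7, -0.9, -0.8, 0.9, -1.3]
bar [0.4986 0.3029 0.013 ] [0.5551 0.1149 0.013 ] mid [0.5268 0.2089 0.013 ] 0.1963 106.72271643557147
bar [0.4981 0.2971 0.013 ] [0.5455 0.1055 0.013 ] mid [0.5218 0.2013 0.013 ] 0.1974 103.89295407169304
grip top-ish [0.5221137  0.22354754 0.02193033]
[ 0.5403 -0.2069  0.016 ] [[0.5497, -0.0882, 0.016], [0.6329, -0.2825, 0.016], [0.4479, -0.1313, 0.016], [0.5306, -0.3255, 0.016]]
[ 0.5407 -0.2067  0.4032  0.0552  0.1054  1.5263] [-1.4, -0.2, -2.0, -0.4, -2.3, 0.0, -2.2, 0.8, -0.5, -0.7, 0.3, -0.2, -0.2, 0.1, -0.8, -0.6, 1.0, -1.2, 0.0, -0.5, -0.6, -0.2, 0.3, -0.7, 0.0, -0.7]
blank [0.0019 0.0036 0.044 ]
staple [ 0.0264 -0.0808  0.07  ]
```

Emit:
servo_tool:
  deltas:
    - [[0.02,-0.01,0.1],[0,0,-0.02],1]
    - [[0.02,-0.02,0.2],[0,0,-0.026],1]
    - [[0.02,-0.02,0.22],[0,0,-0.026],1]
    - [[-0.02,-0.02,0.22],[0,0,-0.026],1]
    - [[-0.06,-0.02,0.22],[0,0,-0.026],1]
    - [[-0.09,-0.02,0.22],[0,0,-0.026],1]
    - [[-0.12,-0.02,0.22],[0,0,-0.026],1]
    - [[-0.15,-0.02,0.22],[0,0,-0.026],1]
    - [[-0.175,-0.02,0.22],[0,0,-0.026],1]
    - [[-0.175,-0.02,0.22],[0,0,-0.026],1]
    - [[-0.05,-0.02,0.15],[0,0,-0.026],1]
    - [[0,-0.02,0],[0,0,-0.026],1]

```text
time: 3.32
tool_pos: [0.5805, -0.2734, 0.3678]
ee_rot: [-179.7, 0.1, 23.4]
ft_force: [0.9, 0.6, 0.4]
finger_gap: -0.0001
grasp_force: 0.0
```

```bash
sed -i 's/J=np.array.*;/J=np.array([.5407,-.2067,0.]);/' h.py; python3 - <<'E'
from h import *
from rig import vision
a=vision.grab_frame('scene')
im=a['image'].astype(int); m=(im[...,0]>150)&(im[...,1]<60)&(im[...,2]<60); m[:300]=0;m[400:]=0;m[:,:220]=0;m[:,300:]=0
v,u=np.nonzero(m);c=(u.mean(),v.mean());print(c,len(u))
T=np.arange(1.2,2.1,.05)
for t in T:
    p=proj(a,jp(-.037+.089*np.cos(t),-.08,.064+.089*np.sin(t)))[0];print(round(t,2),p.round(1),end=' ')
E
```

```text
(np.float64(227.24789915966386), np.float64(338.6218487394958)) 238
1.2 [265.4 348.2] 1.25 [262.5 347. ] 1.3 [259.5 345.9] 1.35 [256.5 344.9] 1.4 [253.5 344. ] 1.45 [250.4 343.1] 1.5 [247.4 342.3] 1.55 [244.4 341.7] 1.6 [241.3 341.1] 1.65 [238.3 340.6] 1.7 [235.4 340.2] 1.75 [232.4 339.9] 1.8 [229.6 339.7] 1.85 [226.8 339.6] 1.9 [224.  339.6] 1.95 [221.4 339.7] 2.0 [218.8 339.9] 2.05 [216.3 340.2]
```

Emit:
servo_tool:
  deltas:
    - [[0.05,-0.15,-0.06],[0,0,-0.3],0]
    - [[0.1,-0.3,-0.12],[0,0,-0.6],0]
    - [[0.14,-0.44,-0.17],[0,0,-0.95],0]
    - [[0.14,-0.44,-0.17],[0,0,-0.95],0]

```text
time: 3.88
tool_pos: [0.5666, -0.1321, 0.4226]
ee_rot: [179.9, -0.1, 51.0]
ft_force: [1.1, -1.1, 0.1]
finger_gap: 0.0724
grasp_force: 0.0
```

```bash
python3 -c "
from h import *
q=go((.552,.007,.42),78)
q=go((.538,.147,.42),105,*q)"
```

```text
t 3.88 shift [ 0.33  -0.329  0.009] turn [ 0.006 -0.003 -0.942]
t 3.88 shift [ 0.447 -0.143 -0.   ] turn [ 0.     0.    -0.942]
```

Emit:
servo_tool:
  deltas:
    - [[0.11,-0.11,0],[0,0,-0.3],0]
    - [[0.22,-0.22,0],[0,0,-0.6],0]
    - [[0.33,-0.33,0.01],[0,0,-0.94],0]

```text
time: 4.25
tool_pos: [0.5526, 0.0023, 0.4173]
ee_rot: [180.0, 0.0, 77.6]
ft_force: [0.1, 0.8, -0.8]
finger_gap: 0.0854
grasp_force: 0.0
```

Emit:
servo_tool:
  deltas:
    - [[0.15,-0.05,0],[0,0,-0.3],0]
    - [[0.3,-0.1,0],[0,0,-0.6],0]
    - [[0.45,-0.14,0],[0,0,-0.94],0]
    - [[0.45,-0.14,0],[0,0,-0.94],0]
    - [[0.45,-0.14,0],[0,0,-0.94],0]

```text
time: 4.88
tool_pos: [0.5414, 0.1416, 0.417]
ee_rot: [-179.9, 0.1, 104.2]
ft_force: [-0.3, -0.7, -0.8]
finger_gap: 0.0856
grasp_force: 0.0
```

```bash
python3 - <<'E'
from h import *
from rig import vision
f=vision.grab_frame('wrist');cv2.imwrite('pics/w2.png',f['image'][:,:,::-1]);pickle.dump(f,open('w2.pkl','wb'))
E
```

```text
(no output)
```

View pics/w2.png

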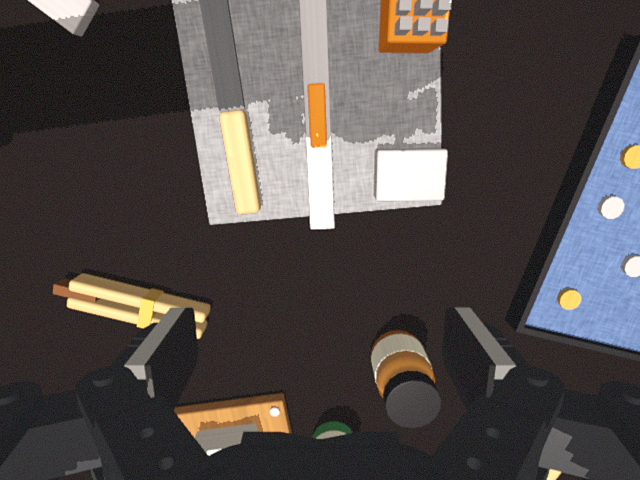

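The wrist view shows the bar with its grip spanning (316,84) to (318,146) and its near end at (321,228). Gaps to the file and the block are ample.

```bash
python3 - <<'E'
from h import *
f=pickle.load(open('w2.pkl','rb'))
P=onz(f,316.5,84,.037);Q=onz(f,318.5,146,.037);c=(P+Q)/2;print(P,Q,np.linalg.norm(P-Q),c)
E1=onz(f,321.5,228,.013);E2=onz(f,312,0,.013);d=E2-E1;yaw=np.degrees(np.arctan2(d[1],d[0]));print(yaw,E1)
u=d/np.linalg.norm(d);print('centre from end',E1+.1*u)
C=c;q=go((C[0],C[1],.26),yaw);go((C[0],C[1],.178),yaw,*q)
E
```

```text
[0.51558938 0.2334096  0.037     ] [0.52883855 0.18747376 0.037     ] 0.047808383401927154 [0.52221396 0.21044168 0.037     ]
106.62367646568879 [0.55003633 0.11471125 0.013     ]
centre from end [0.52142789 0.21053169 0.013     ]
t 4.92 shift [ 0.241 -0.006  0.523] turn [-0.002  0.002 -0.086]
t 4.92 shift [ 0.    -0.     0.273] turn [0. 0. 0.]
```

Emit:
servo_tool:
  deltas:
    - [[0.1,0,0.15],[0,0,-0.05],0]
    - [[0.2,-0.005,0.3],[0,0,-0.086],0]
    - [[0.241,-0.006,0.45],[0,0,-0.086],0]
    - [[0.241,-0.006,0.6],[0,0,-0.086],0]
    - [[0.241,-0.006,0.65],[0,0,-0.086],0]
    - [[0.241,-0.006,0.65],[0,0,-0.086],0]
    - [[0.241,-0.006,0.65],[0,0,-0.086],0]

```text
time: 5.8
tool_pos: [0.5224, 0.2124, 0.2244]
ee_rot: [179.8, 0.0, 106.8]
ft_force: [0.8, -0.4, 0.0]
finger_gap: 0.085
grasp_force: 0.0
```

```bash
python3 - <<'E'
from h import *
go((.5218,.2105,.191),106.6)
E
```

```text
t 5.8 shift [-0.005 -0.004  0.111] turn [0.006 0.001 0.006]
```

Emit:
servo_tool:
  deltas:
    - [[-0.005,-0.004,0.06],[0,0,0],0]
    - [[-0.005,-0.004,0.105],[0,0,0],0]
    - [[-0.005,-0.004,0.11],[0,0,0],0]
    - [[-0.005,-0.004,0.11],[0,0,0],0.5]
    - [[-0.005,-0.004,0.11],[0,0,0],1]
    - [[-0.005,-0.004,0.11],[0,0,0],1]
    - [[-0.005,-0.004,0.11],[0,0,0],1]
    - [[-0.005,-0.004,0.11],[0,0,0],1]
    - [[-0.005,-0.004,0.11],[0,0,0],1]

```text
time: 6.92
tool_pos: [0.5208, 0.2109, 0.19]
ee_rot: [180.0, 0.0, 106.8]
ft_force: [-0.6, 0.3, 3.7]
finger_gap: 0.0127
grasp_force: 59.3
```

Emit:
servo_tool:
  deltas:
    - [[0,0,-0.02],[0,0,0],1]
    - [[0,0,-0.06],[0,0,0],1]
    - [[0,0,-0.2],[0,0,0],1]
    - [[0,0,-0.35],[0,0,0],1]
    - [[0,0,-0.5],[0,0,0],1]
    - [[0,0,-0.64],[0,0,0],1]
    - [[0,0,-0.64],[0,0,0],1]
    - [[0,0,-0.64],[0,0,0],1]

```text
time: 7.92
tool_pos: [0.52, 0.2105, 0.3808]
ee_rot: [-179.9, 0.0, 106.8]
ft_force: [-0.1, -0.3, -4.1]
finger_gap: 0.0127
grasp_force: 59.2
```

```bash
python3 - <<'E'
from h import *
from rig import vision
q=go((.535,0.0,.38),110)
q=go(jp(0,0,.36),113.1,*q)
f=vision.grab_frame('wrist');cv2.imwrite('pics/w3.png',f['image'][:,:,::-1]);pickle.dump(f,open('w3.pkl','wb'))
E
```

```text
t 7.92 shift [-0.686 -0.156  0.003] turn [-0.003  0.001 -0.11 ]
t 7.92 shift [-0.654 -0.218  0.067] turn [-0.     0.    -0.108]
```

View pics/w3.png

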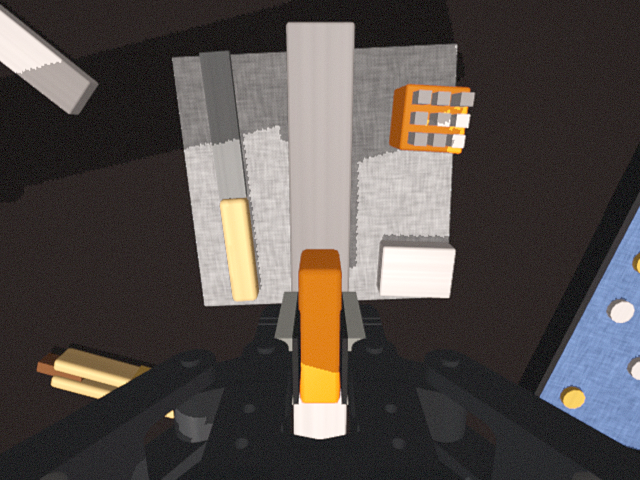

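The bar is held and level. Its far end is at (321,23), near end at (320,432), and the grip's far edge at (320,251). From these I'll compute the bar's offset in the hand.

```bash
python3 - <<'E'
from h import *
f=pickle.load(open('w3.pkl','rb'))
from rig import read_state
s=read_state();p=s['tool_pos'];R=Ro.from_euler('xyz',s['ee_rot'],degrees=True)
for n,u,v,h in(('far',321.5,23,.01),('near',320,430,.01),('gripfar',320,251,.034),('gripnear',320,402,.034)):
    print(n,R.inv().apply(onz(f,u,v,p[2]-.187+h)-p).round(4))
print(R.inv().apply(np.array(f['T'])[:3,3]-p))
E
```

```text
far [0.0989 0.0011 0.177 ]
near [-0.0573  0.0007  0.177 ]
gripfar [0.03   0.0006 0.153 ]
gripnear [-0.025   0.0007  0.153 ]
[0.06945719 0.0002956  0.02980431]
```

Emit:
servo_tool:
  deltas:
    - [[-0.12,-0.03,0],[0,0,-0.02],1]
    - [[-0.28,-0.06,0],[0,0,-0.05],1]
    - [[-0.45,-0.1,0],[0,0,-0.08],1]
    - [[-0.6,-0.14,0],[0,0,-0.11],1]
    - [[-0.67,-0.155,0],[0,0,-0.11],1]
    - [[-0.686,-0.156,0],[0,0,-0.11],1]
    - [[-0.686,-0.156,0],[0,0,-0.11],1]

```text
time: 8.85
tool_pos: [0.5352, 0.0011, 0.3807]
ee_rot: [-179.9, -0.1, 110.0]
ft_force: [-0.1, 0.5, -1.9]
finger_gap: 0.0124
grasp_force: 59.2
```

```bash
python3 -c "
from h import *
q=go(jp(-.0007,0,.31),113.1)"
```

```text
t 8.85 shift [-0.658 -0.222  0.235] turn [-0.002 -0.003 -0.107]
```

Emit:
servo_tool:
  deltas:
    - [[-0.12,-0.04,0],[0,0,-0.02],1]
    - [[-0.28,-0.09,0],[0,0,-0.05],1]
    - [[-0.45,-0.15,0],[0,0,-0.08],1]
    - [[-0.6,-0.2,0],[0,0,-0.107],1]
    - [[-0.65,-0.22,0.03],[0,0,-0.107],1]
    - [[-0.658,-0.222,0.1],[0,0,-0.107],1]
    - [[-0.658,-0.222,0.17],[0,0,-0.107],1]
    - [[-0.658,-0.222,0.235],[0,0,-0.107],1]
    - [[-0.658,-0.222,0.235],[0,0,-0.107],1]
    - [[-0.658,-0.222,0.235],[0,0,-0.107],1]

```text
time: 10.1
tool_pos: [0.5408, -0.2074, 0.3117]
ee_rot: [180.0, 0.0, 113.1]
ft_force: [-0.0, 0.2, -1.9]
finger_gap: 0.0126
grasp_force: 59.0
```

```bash
python3 - <<'E'
from h import *
from rig import vision
q=go(jp(-.0007,0,.233),113.1)
f=vision.grab_frame('scene');g=vision.grab_frame('wrist')
i=np.hstack([cv2.resize(f['image'][270:420,200:360],(400,375)),cv2.resize(g['image'],(400,300))[:300].copy() if 0 else cv2.copyMakeBorder(cv2.resize(g['image'],(400,300)),0,75,0,0,0)])
cv2.imwrite('pics/p1.png',i[:,:,::-1]);pickle.dump(g,open('w4.pkl','wb'))
E
```

```text
t 10.1 shift [ 0.003 -0.002  0.262] turn [0.002 0.001 0.001]
```

View pics/p1.png

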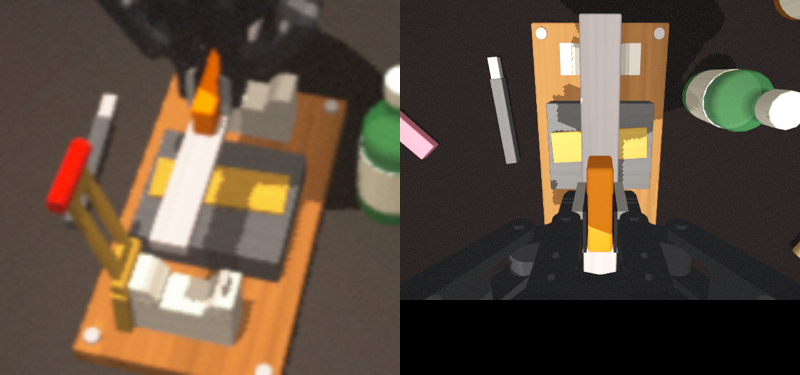

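The left half of the view shows the bar over the notch line and the hasp leaning clear. In the wrist half, the bar's middle (600) matches the middle of the far screws (541 and 658). I'll lower it gently.

Emit:
servo_tool:
  deltas:
    - [[0.003,-0.002,0.06],[0,0,0],1]
    - [[0.003,-0.002,0.12],[0,0,0],1]
    - [[0.003,-0.002,0.16],[0,0,0],1]
    - [[0.003,-0.002,0.19],[0,0,0],1]
    - [[0.003,-0.002,0.21],[0,0,0],1]
    - [[0.003,-0.002,0.225],[0,0,0],1]
    - [[0.003,-0.002,0.24],[0,0,0],1]
    - [[0.003,-0.002,0.24],[0,0,0],1]

```text
time: 11.2
tool_pos: [0.5393, -0.2075, 0.2389]
ee_rot: [-180.0, -0.0, 113.1]
ft_force: [0.1, 0.2, -2.7]
finger_gap: 0.0127
grasp_force: 59.2
```

Emit:
servo_tool:
  deltas:
    - [[0,0.002,0.005],[0,0,0],1]
    - [[0,0.002,0.01],[0,0,0],1]
    - [[0,0.002,0.015],[0,0,0],1]
    - [[0,0.002,0.019],[0,0,0],1]
    - [[0,0.002,0.019],[0,0,0],1]

```text
time: 11.82
tool_pos: [0.5399, -0.2072, 0.2333]
ee_rot: [-180.0, -0.0, 113.1]
ft_force: [0.3, 0.5, -3.1]
finger_gap: 0.0126
grasp_force: 59.2
```

Emit:
servo_tool:
  deltas:
    - [[0,0,0.003],[0,0,0],1]
    - [[0,0,0.006],[0,0,0],1]
    - [[0,0,0.009],[0,0,0],1]
    - [[0,0,0.009],[0,0,0],1]

```text
time: 12.32
tool_pos: [0.5402, -0.207, 0.233]
ee_rot: [-180.0, 0.1, 113.1]
ft_force: [-6.2, 1.9, 11.6]
finger_gap: 0.0129
grasp_force: 61.4
```

Emit:
servo_tool:
  deltas:
    - [[0,0,-0.004],[0,0,0],1]
    - [[0,0,-0.004],[0,0,0],0.75]
    - [[0,0,-0.004],[0,0,0],0.5]
    - [[0,0,-0.004],[0,0,0],0.5]
    - [[0,0,-0.004],[0,0,0],0.5]
    - [[0,0,-0.05],[0,0,0],0.5]
    - [[0,0,-0.15],[0,0,0],0.5]
    - [[0,0,-0.3],[0,0,0],0.5]
    - [[0,0,-0.4],[0,0,0],0.5]
    - [[0,0,-0.4],[0,0,0],0.5]

```text
time: 13.58
tool_pos: [0.541, -0.2071, 0.3547]
ee_rot: [179.8, 0.3, 113.1]
ft_force: [-0.2, 0.3, 0.1]
finger_gap: 0.0429
grasp_force: 0.0
```

```bash
python3 - <<'E'
from h import *
from rig import vision
f=vision.grab_frame('scene');g=vision.grab_frame('wrist');b=vision.grab_frame('side')
i=np.hstack([cv2.resize(f['image'][290:425,220:364],(400,375),interpolation=2),cv2.resize(b['image'][250:370,300:428],(400,375),interpolation=2)])
cv2.imwrite('pics/p2.png',i[:,:,::-1]);pickle.dump((f,b,g),open('p2.pkl','wb'));cv2.imwrite('pics/w5.png',g['image'][:,:,::-1])
im=f['image'].astype(int); m=(im[...,0]>150)&(im[...,1]<60)&(im[...,2]<60); m[:300]=0;m[400:]=0;m[:,:200]=0;m[:,300:]=0
v,u=np.nonzero(m);print(u.mean(),v.mean())
E
```

```text
227.14462809917356 338.7190082644628
```

View pics/p2.png

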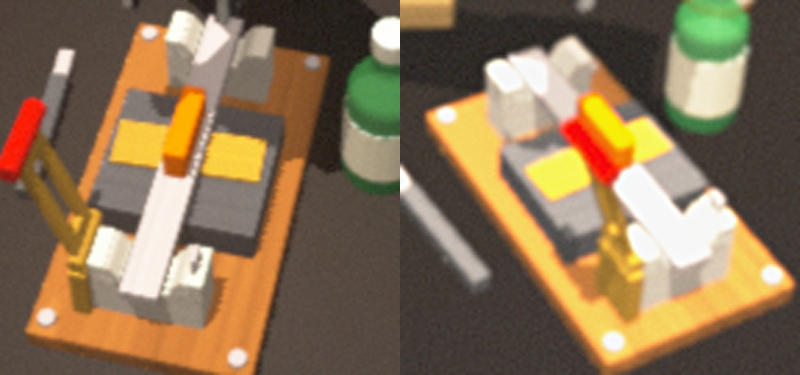

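The bar lies in both notches in the scene and side views, with the hasp still back at about 1.85. Next I'll turn the hand by -90° and go over the handle to pinch it.

Emit:
servo_tool:
  deltas:
    - [[0,0,-0.05],[0,0,0.3],0]
    - [[0,0,-0.1],[0,0,0.6],0]
    - [[0,0,-0.1],[0,0,0.9],0]

```text
time: 14.1
tool_pos: [0.54, -0.2072, 0.3806]
ee_rot: [-180.0, -0.0, 87.0]
ft_force: [-0.2, -0.8, -1.0]
finger_gap: 0.0849
grasp_force: 0.0
```

Emit:
servo_tool:
  deltas:
    - [[0,0,0],[0,0,0.3],0]
    - [[0,0,0],[0,0,0.6],0]
    - [[0,0,0],[0,0,0.9],0]

```text
time: 14.48
tool_pos: [0.5396, -0.2072, 0.3791]
ee_rot: [-179.8, 0.0, 61.2]
ft_force: [0.3, -0.3, 0.3]
finger_gap: 0.0854
grasp_force: 0.0
```

Emit:
servo_tool:
  deltas:
    - [[0,0,0],[0,0,0.3],0]
    - [[0,0,0],[0,0,0.6],0]
    - [[0,0,0],[0,0,0.9],0]
    - [[0,0,0],[0,0,0.9],0]

```text
time: 14.98
tool_pos: [0.5397, -0.2071, 0.3793]
ee_rot: [-179.9, 0.1, 35.8]
ft_force: [0.2, -0.6, -0.3]
finger_gap: 0.0856
grasp_force: 0.0
```

```bash
python3 -c "
from h import *
q=go(jp(-.0615,-.08,.38),23.1)"
```

```text
t 14.97 shift [-0.255  0.216 -0.002] turn [-0.004  0.003  0.444]
```

Emit:
servo_tool:
  deltas:
    - [[-0.13,0.11,0],[0,0,0.22],0]
    - [[-0.255,0.216,0],[0,0,0.444],0]
    - [[-0.255,0.216,0],[0,0,0.444],0]
    - [[-0.255,0.216,0],[0,0,0.444],0]

```text
time: 15.48
tool_pos: [0.5157, -0.304, 0.38]
ee_rot: [-179.9, 0.0, 23.1]
ft_force: [0.5, 0.6, -0.6]
finger_gap: 0.0851
grasp_force: 0.0
```

```bash
python3 - <<'E'
from h import *
from rig import vision
q=go(jp(-.0615,-.08,.3025),23.1)
T=1.85
for t in (1.85,1.6,1.35,1.1,.85,.6,.4,.2,.07,.03): print(t,((-.037+.089*np.cos(t)+.0615)/.3).round(3),-((.064+.089*np.sin(t)-.1495)/.3).round(3))
f=vision.grab_frame('wrist');cv2.imwrite('pics/w6.png',f['image'][:,:,::-1]);pickle.dump(f,open('w6.pkl','wb'))
for t in(1.75,1.8,1.85,1.9):print(t,proj(f,[jp(-.037+.089*np.cos(t),-.08+d,.064+.089*np.sin(t)) for d in(-.022,.022)]).round(0).tolist())
E
```

```text
t 15.47 shift [-0.001  0.001  0.258] turn [-0.003  0.     0.001]
1.85 -0.0 -0.0
1.6 0.073 -0.012
1.35 0.147 -0.004
1.1 0.216 0.021
0.85 0.277 0.062
0.6 0.327 0.117
0.4 0.355 0.169
0.2 0.372 0.226
0.07 0.378 0.264
0.03 0.378 0.276
1.75 [[363.0, 249.0], [274.0, 249.0]]
1.8 [[362.0, 257.0], [275.0, 257.0]]
1.85 [[362.0, 264.0], [275.0, 264.0]]
1.9 [[361.0, 271.0], [276.0, 271.0]]
```

View pics/w6.png

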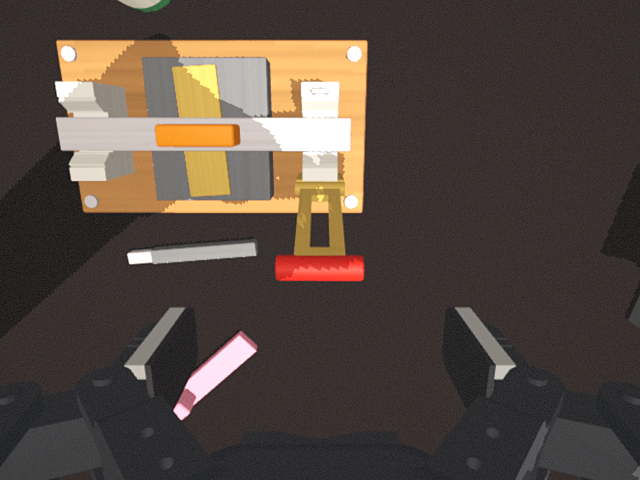

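The wrist view shows the handle at (320,268), as predicted for about 1.87 rad, and the bar laid straight with its ends at x = 57 and 351. I'll descend and pinch.

Emit:
servo_tool:
  deltas:
    - [[-0.003,0,0.12],[0,0,0],0]
    - [[-0.007,0,0.22],[0,0,0],0]
    - [[-0.007,0,0.26],[0,0,0],0]
    - [[-0.007,0,0.26],[0,0,0],0.3]
    - [[-0.007,0,0.26],[0,0,0],0.6]
    - [[-0.007,0,0.26],[0,0,0],1]
    - [[-0.007,0,0.26],[0,0,0],1]
    - [[-0.007,0,0.26],[0,0,0],1]

```text
time: 16.52
tool_pos: [0.5139, -0.3043, 0.3047]
ee_rot: [-180.0, -0.0, 23.0]
ft_force: [-3.8, 5.1, 5.7]
finger_gap: 0.0426
grasp_force: 60.6
```

Pinched (43 mm). Swing along the arc.

Emit:
servo_tool:
  deltas:
    - [[0.03,0,-0.008],[0,0,0],1]
    - [[0.075,0,-0.012],[0,0,0],1]
    - [[0.11,0,-0.01],[0,0,0],1]
    - [[0.149,0,-0.004],[0,0,0],1]
    - [[0.184,0,0.007],[0,0,0],1]
    - [[0.218,0,0.021],[0,0,0],1]
    - [[0.25,0,0.04],[0,0,0],1]
    - [[0.279,0,0.062],[0,0,0],1]
    - [[0.305,0,0.088],[0,0,0],1]
    - [[0.329,0,0.117],[0,0,0],1]
    - [[0.329,0,0.117],[0,0,0],1]

```text
time: 17.9
tool_pos: [0.6067, -0.2645, 0.2702]
ee_rot: [180.0, -0.3, 23.1]
ft_force: [1.2, 3.7, 5.9]
finger_gap: 0.0423
grasp_force: 62.1
```

```bash
python3 - <<'E'
from h import *
from rig import read_state
s=read_state();p=Rz(-W)@(s['tool_pos']-J);print(p,s['finger_gap'],s['ft_force'],np.arctan2(p[2]-.153-.064,p[0]+.037),np.hypot(p[2]-.153-.064,p[0]+.037))
E
```

```text
[ 0.03805835 -0.07910143  0.27015789] 0.04226119935988974 [1.16282017 3.72049114 5.91005586] 0.6162220374338562 0.0919756319975495
```

Emit:
servo_tool:
  deltas:
    - [[0.015,0,0.025],[0,0,0],1]
    - [[0.028,0,0.052],[0,0,0],1]
    - [[0.038,0,0.08],[0,0,0],1]
    - [[0.045,0,0.109],[0,0,0],1]
    - [[0.049,0,0.135],[0,0,0],1]
    - [[0.05,0,0.155],[0,0,0],1]
    - [[0.05,0,0.17],[0,0,0],1]
    - [[0.05,0,0.175],[0,0,0],1]
    - [[0.05,0,0.175],[0,0,0],1]

```text
time: 19.02
tool_pos: [0.6216, -0.2581, 0.2185]
ee_rot: [179.9, -0.5, 23.1]
ft_force: [5.6, 4.5, 5.1]
finger_gap: 0.0423
grasp_force: 80.8
```

```bash
python3 - <<'E'
from h import *
from rig import read_state
s=read_state();p=Rz(-W)@(s['tool_pos']-J);print(p,s['finger_gap'],s['ft_force'],np.arctan2(p[2]-.153-.064,p[0]+.037),np.hypot(p[2]-.153-.064,p[0]+.037))
E
```

```text
[ 0.05422233 -0.07897587  0.21851916] 0.04229897428970549 [5.57813941 4.45630145 5.0640851 ] 0.016651794950602438 0.0912349823025357
```

Emit:
servo_tool:
  deltas:
    - [[-0.003,0,0.006],[0,0,0],1]
    - [[-0.003,0,0.012],[0,0,0],1]
    - [[-0.003,0,0.012],[0,0,0],1]

```text
time: 19.4
tool_pos: [0.6214, -0.258, 0.2155]
ee_rot: [179.8, -0.5, 23.3]
ft_force: [4.4, 6.0, 4.7]
finger_gap: 0.0423
grasp_force: 81.1
```

Emit:
servo_tool:
  deltas:
    - [[0,0,0.005],[0,0,0],1]
    - [[0,0,0.01],[0,0,0],1]
    - [[0,0,0.01],[0,0,0],1]

```text
time: 19.77
tool_pos: [0.6213, -0.2581, 0.2124]
ee_rot: [179.9, -0.6, 23.1]
ft_force: [6.3, 6.4, 5.4]
finger_gap: 0.0427
grasp_force: 81.4
```

```bash
python3 - <<'E'
from h import *
from rig import vision
f=vision.grab_frame('scene');b=vision.grab_frame('side')
for n,g in(('sc',f),('side',b)):
    im=g['image'].astype(int); m=(im[...,0]>140)&(im[...,1]<60)&(im[...,2]<60)
    k=proj(g,jp(.052,-.08,.064))[0].astype(int); M=np.zeros_like(m);M[k[1]-25:k[1]+25,k[0]-30:k[0]+30]=1;v,u=np.nonzero(m&M)
    print(n,len(u),u.mean() if len(u) else 0,v.mean() if len(u) else 0)
    for t in(0,.1,.2,.3):print(t,proj(g,jp(-.037+.089*np.cos(t),-.08,.064+.089*np.sin(t)))[0].round(1),end=' ')
cv2.imwrite('pics/p3.png',np.hstack([cv2.resize(f['image'][310:430,220:348],(400,375),interpolation=2),cv2.resize(b['image'][270:390,320:448],(400,375),interpolation=2)])[:,:,::-1])
E
```

```text
sc 4 306.0 392.5
0 [305.  387.4] 0.1 [304.7 384.2] 0.2 [303.8 380.8] 0.3 [302.3 377.4] side 91 411.2637362637363 305.9120879120879
0 [412.7 311.3] 0.1 [413.1 307.9] 0.2 [413.1 304.7] 0.3 [412.6 301.6]
```

View pics/p3.png

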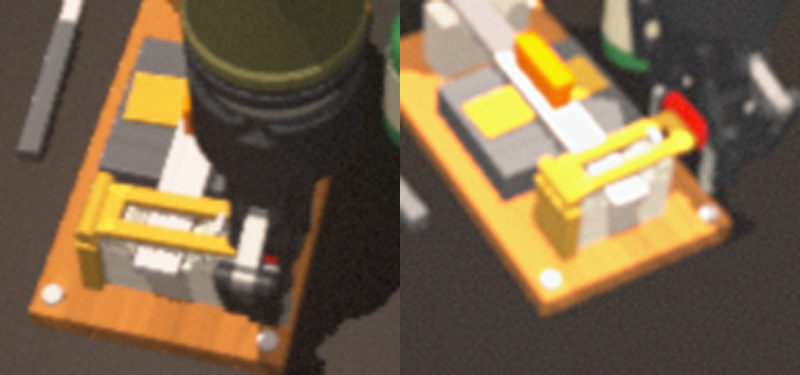

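The hasp is nearly down with the staple through its slot, and the pads seem to be sliding along the rod. I'll release, then press on the rod from above with closed fingers to be sure.

Emit:
servo_tool:
  deltas:
    - [[0,0,-0.01],[0,0,0],0.3]
    - [[0,0,-0.01],[0,0,0],0]
    - [[0,0,-0.01],[0,0,0],0]
    - [[0,0,-0.1],[0,0,0],0]
    - [[0,0,-0.25],[0,0,0],0.5]
    - [[0,0,-0.25],[0,0,0],1]
    - [[0,0,-0.25],[0,0,0],1]
    - [[0,0,-0.25],[0,0,0],1]
    - [[0,0,-0.25],[0,0,0],1]

```text
time: 21.0
tool_pos: [0.6172, -0.2612, 0.2822]
ee_rot: [-179.9, 0.1, 23.0]
ft_force: [0.1, -0.3, -0.0]
finger_gap: 0.0001
grasp_force: 0.0
```

```bash
python3 -c "
from h import *
q=go(jp(.051,-.08,.25),23.1)"
```

```text
t 21.0 shift [ 0.007 -0.     0.107] turn [-0.003  0.003 -0.004]
```

Emit:
servo_tool:
  deltas:
    - [[0.007,0,0.06],[0,0,0],1]
    - [[0.007,0,0.1],[0,0,0],1]
    - [[0.007,0,0.115],[0,0,0],1]
    - [[0.007,0,0.125],[0,0,0],1]
    - [[0.007,0,0.13],[0,0,0],1]
    - [[0.007,0,0.13],[0,0,0],1]

```text
time: 21.75
tool_pos: [0.6196, -0.2605, 0.2448]
ee_rot: [180.0, -0.0, 23.0]
ft_force: [-0.1, -0.3, 0.5]
finger_gap: 0.0002
grasp_force: 0.0
```

Emit:
servo_tool:
  deltas:
    - [[0,0,0.006],[0,0,0],1]
    - [[0,0,0.012],[0,0,0],1]
    - [[0,0,0.016],[0,0,0],1]
    - [[0,0,0.016],[0,0,0],1]

```text
time: 22.25
tool_pos: [0.6199, -0.2605, 0.2434]
ee_rot: [179.9, -0.0, 23.0]
ft_force: [-5.5, 3.0, 15.4]
finger_gap: -0.0001
grasp_force: 7.6
```

Emit:
servo_tool:
  deltas:
    - [[0,0,0.005],[0,0,0],1]
    - [[0,0,0.01],[0,0,0],1]
    - [[0,0,0.01],[0,0,0],1]
    - [[0,0,-0.05],[0,0,0],1]
    - [[0,0,-0.2],[0,0,0],1]
    - [[0,0,-0.4],[0,0,0],1]
    - [[0,0,-0.6],[0,0,0],1]
    - [[-0.1,0.2,-0.6],[0,0,0],1]
    - [[-0.2,0.4,-0.6],[0,0,0],1]
    - [[-0.2,0.5,-0.6],[0,0,0],1]
    - [[-0.2,0.5,-0.6],[0,0,0],1]

```text
time: 23.62
tool_pos: [0.6216, -0.4263, 0.4179]
ee_rot: [-180.0, 0.1, 22.7]
ft_force: [0.1, 0.3, 0.3]
finger_gap: 0.0001
grasp_force: 0.0
```

```bash
python3 - <<'E'
from h import *
from rig import vision
f=vision.grab_frame('scene');b=vision.grab_frame('side')
for n,g in(('sc',f),('side',b)):
    im=g['image'].astype(int); m=(im[...,0]>140)&(im[...,1]<60)&(im[...,2]<60)
    k=proj(g,jp(.052,-.08,.064))[0].astype(int); M=np.zeros_like(m);M[k[1]-25:k[1]+25,k[0]-30:k[0]+30]=1;v,u=np.nonzero(m&M)
    print(n,len(u),u.mean(),v.mean())
    for t in(0,.1,.2,.3):print(t,proj(g,jp(-.037+.089*np.cos(t),-.08,.064+.089*np.sin(t)))[0].round(1),end=' ')
cv2.imwrite('pics/p4.png',np.hstack([cv2.resize(f['image'][290:425,220:364],(400,375),interpolation=2),cv2.resize(b['image'][250:370,300:428],(400,375),interpolation=2)])[:,:,::-1])
E
```

```text
sc 188 307.0691489361702 386.3936170212766
0 [305.  387.4] 0.1 [304.7 384.2] 0.2 [303.8 380.8] 0.3 [302.3 377.4] side 135 413.2074074074074 310.8666666666667
0 [412.7 311.3] 0.1 [413.1 307.9] 0.2 [413.1 304.7] 0.3 [412.6 301.6]
```

View pics/p4.png

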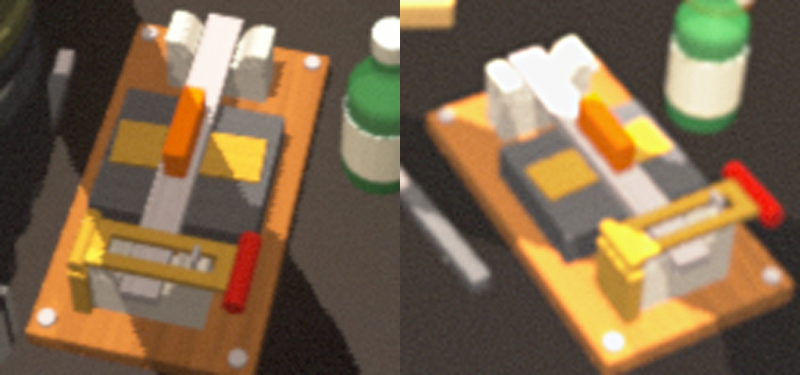

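The hasp is down in both views at about 0.0–0.03 rad, with the staple through its slot. The bar is seated and centred, and the arm is clear. I'll hand in.

```bash
python3 -c "
from rig import arm
print(arm.close_job())"
```

```text
the job is handed in; nothing more can be done
None
```

The bar lies centred in both notches with its grip up, and the hasp is fully down across it (about 0.0–0.03 rad, measured from the camera images). I handed the job in with the arm clear, at about 24 s of the 72 s allowed; `close_job()` returned no verdict.

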